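# Pack the leather carver's caddy

## Task

Pack the leather carver's caddy: stand the maul head-down in the square well, the bottle with the pointed nozzle in the small round well, the metal tin in the large round well and the whetstone, on its long narrow side, in the slot, each upright and down on the floor of its well. Leave the flat-capped bottle and the knob-handled stamp standing where they are, undisturbed.

Things in the scene. Friction and masses are not known exactly. Their poses are not given: they have to be found in the camera images.
- maul: Carver's wooden maul standing on its head: dark round head 52 mm across, 65 mm high, with a paler round handle (20 to 27 mm thick) rising straight up from it to 165 mm. Origin: centre of the underside of the head; z up along the handle. 0.2 to 0.45 kg.
- nozzle_bottle: White plastic glue bottle standing upright, 40 mm across up to 100 mm, narrowing to a pointed nozzle whose tip is at 140 mm. Closed and rigid. Origin: centre of its underside; z up. Under 0.2 kg.
- tin: Round closed wax tin of bare metal, 60 mm across, 55 mm high, standing. Origin: centre of its underside; z up. Under 0.25 kg.
- whetstone: Grey rectangular whetstone standing on its long narrow side: 72 mm long (its x), 24 mm thick (its y), 50 mm high (z up). Origin: centre of its underside. Under 0.3 kg.
- square_well: Insert of pale wood, 99 x 99 mm, 30 mm high, fixed in the caddy, with a square well 72 x 72 mm, 24 mm deep (floor 6 mm above the underside). Origin: centre of the underside, below the well's centre, 6 mm above the table; z up, x and y along the sides. Four such inserts stand 2 x 2 in any order, 100 mm apart, in a fixed dark wooden tray (the caddy), 216 mm square, rim 34 mm above the table.
- small_round_well: Insert of pale wood, 99 x 99 mm, 30 mm high, fixed in the caddy, with a round well 58 mm across, 24 mm deep (floor 6 mm above the underside). Origin: centre of the underside, below the well's centre, 6 mm above the table; z up, x and y along the sides.
- large_round_well: Insert of pale wood, 99 x 99 mm, 30 mm high, fixed in the caddy, with a round well 78 mm across, 24 mm deep (floor 6 mm above the underside). Origin: centre of the underside, below the well's centre, 6 mm above the table; z up, x and y along the sides.
- slot_well: Insert of pale wood, 99 x 99 mm, 30 mm high, fixed in the caddy, with an oblong slot 88 mm long (its x) and 42 mm wide (its y), 24 mm deep (floor 6 mm above the underside). Origin: centre of the underside, below the well's centre, 6 mm above the table; z up, x and y along the sides.
- flat_cap_bottle: Look-alike, stays: white plastic bottle like the other, 40 mm across up to 100 mm, but with a flat round cap 27 mm across, top at 130 mm. Origin: centre of its underside; z up. Under 0.2 kg.
- knob_stamp: Look-alike, stays: dark wooden hand stamp with a round base 52 mm across and 30 mm high like the maul's head, but with a ball knob 36 mm across on top (80 mm high) instead of a handle. Origin: centre of its underside; z up. Under 0.2 kg.
Things that resemble listed ones, but are neither listed nor needed, are in the scene too. Leave any blue look-alike of the maul alone.

How it is judged:
By the outcome, as a careful person would: the job done as asked, in the order asked, and still so for the second after the job is handed in, with the robot touching nothing.
It also fails if it takes over 109 s, if anything falls off the work surface, if the arm or the gripper's body presses on something with over 40 N, if the wrist force passes 120 N, or if a joint passes its speed limit or range.

## Robot

A 7-joint arm with a two-finger parallel gripper is mounted at the origin on the work surface. World frame = base frame: x ahead of the robot, y to its left, z up, the work surface at z = 0. Lengths are in m, angles in degrees, forces in N, time in s.
With the tool pointing down it reaches from about 0.35 to 0.9 m from the base axis. Payload 7.2 kg.
Tool frame: the origin (TCP) lies midway between the tips of the shut fingers; the grasp point (between the pads) lies 19 mm behind it; x points along the fingers, y is the direction in which the jaws open and shut, and the axes are right-handed (so a half turn about x gives the same grasp; the last joint's range is limited). The gripper opens to 85 mm and grips with 20 to 120 N. Pads are 22 mm wide; open, the fingers measure 114 mm over their backs; the gripper's body (76 mm by 85 mm) begins 54 mm behind the grasp point. The pads swing forward as they close: fully open they stand 13 mm farther back than shut.
Start: joints at [71.895, 23.554, -0.728, 91.456, 0.321, 64.991, -4.71], TCP at [0.153, -0.606, 0.231] pointing down, gripper open.
Joint ranges: [-169.25, 169.25], [-16.82, 113.86], [-84.01, 82.57], [7.8, 145.47], [-59.2, 239.2], [7.22, 106.19], [-163.78, 163.78]. Speed limits (degrees/s): [136.94, 136.94, 172.46, 172.46, 180, 180, 180].

## Interface

Orientations are given as [roll, pitch, yaw] about the fixed x, y, z axes, in that order (R = Rz(yaw) Ry(pitch) Rx(roll)).
In Python, from workcell import monitor, viewer, workorder gives the robot as it stands.
- The arm moves only by the shell command python3 -m pendant 'ROWS'. ROWS is a JSON object of lists of equal length, an entry for each row: "xyz": the shift along the world's x, y, z in cm, a list of three; "turn": the turn about the world's z in degrees; "claw": the gripper command: -1 is shut, 1 is fully open, values between are in proportion. A call has 1 to 12 rows; each row shifts and turns the pose as measured when the row begins; what a row does not reach is not made up. A row lasts 1/12 s, in which the tool goes at most 41.7 mm and 7.16 degrees, less where a joint would pass 70% of its speed; a pose out of reach is approached as far as the arm can. A call with a gripper value outside its range is refused whole. The fingers move at their own pace and stop on an object; the grip force is fixed at half the most. Time passes only in rows, so rows that do not move let the fingers close. It gives the time, the measured TCP pose, the force and the opening at its end, in the units of the state.
- monitor.read_state(): the state, without advancing time (a new reading comes with each control period).
- viewer.camera(name): name is "scene" or "top" or "wrist"; returns a dict with "image" (420x560x3 uint8, blue, green, red), "fx", "fy", "cx", "cy" (pixels), "distortion" ([k1, k2, p1, p2, k3] as OpenCV has them; the pictures are not rectified), "R" (3x3) and "t" (3): a world point X has camera coordinates R X + t. Camera axes: x right, y down, z forward; pixel columns grow to the right and rows downward; lengths in m; the calibration is good to about 2 mm. A picture is of the moment at which its call begins. There is no depth.
- workorder.finish_job(): hands the job in, once; it reports no verdict.
The state is a dict: "time": time; "joint_positions": joint angles; "qd": joint speeds; "tau": joint torques, N m; "tcp_pos": TCP position; "tool_rot": TCP orientation; "wrist_force": force on the tool from outside, world axes, zero at the start; "torque": the same for the moment, N m; "finger_gap": finger opening in m.
Only numpy, scipy, OpenCV 4.12 (cv2) and the standard library are available. Lean on these libraries where they do the work, as an engineer would, in place of code of your own. Each camera call takes 0.05 s, during which the arm holds its last target. There are 200 camera calls.

## Working session

There is one attempt and no reset: what is moved stays moved. The work goes in short steps, Python scripts to look and compute and a shell command to move; the robot and the scene stay as the last step left them, time stands still between calls to the robot, and variables do not carry over. Pictures are saved under pics/ and viewed, about 12 in all and at most 16, crops included, and the job is handed in when it is done.

```bash
mkdir -p pics; ls
cat > h.py <<'E'
import numpy as np, cv2
from workcell import monitor, viewer, workorder
def shot(n,f):
    c=viewer.camera(n); cv2.imwrite('pics/'+f+'.png',c['image']); np.save('pics/'+f+'.npy',c,allow_pickle=True); return c
def load(f): return np.load('pics/'+f+'.npy',allow_pickle=True).item()
def K(c): return np.array([[c['fx'],0,c['cx']],[0,c['fy'],c['cy']],[0,0,1.]])
def ray(c,uv):
    p=cv2.undistortPoints(np.array([[uv]],float),K(c),np.array(c['distortion'],float)).ravel()
    R=np.array(c['R']);t=np.array(c['t']); return -R.T@t, R.T@np.array([p[0],p[1],1])
def on(c,uv,z):
    o,d=ray(c,uv); return o+d*(z-o[2])/d[2]
def proj(c,X):
    R=np.array(c['R']); return cv2.projectPoints(np.array([X],float).reshape(-1,3),cv2.Rodrigues(R)[0],np.array(c['t'],float),K(c),np.array(c['distortion'],float))[0].reshape(-1,2)
E
python3 - <<'E'
from h import *
for n in('scene','top','wrist'):
    c=shot(n,n+'0'); print(n,(-np.array(c['R']).T@np.array(c['t'])).round(3),c['fx'])
print(monitor.read_state())
a=load('scene0')['image'];b=load('top0')['image']
E
```

```text
pics
scene [1.159 0.264 1.085] 524.6182630546208
top [0.199 0.059 1.169] 462.70543181825406
wrist [ 0.222 -0.588  0.373] 289.7643355520608
{'time': 0.15, 'joint_positions': array([71.89574928, 23.58949253, -0.73008972, 91.49124477,  0.32014327,
       64.9907241 , -4.7111024 ]), 'qd': array([-0.12739235, -0.18124617,  0.09449035, -0.13778967, -0.05070885,
        0.04375809,  0.03499083]), 'tau': array([ 2.39932218e-03, -6.01034260e+01,  6.83179703e-01, -2.99645519e+01,
        1.39647012e-02,  7.88430800e-03, -5.32061972e-05]), 'tcp_pos': array([ 0.1531818 , -0.6055572 ,  0.23065884]), 'tool_rot': array([-87.10389714,  89.93055825, 107.09403682]), 'wrist_force': array([-0.18112569,  0.79953339,  0.12149989]), 'torque': array([ 0.02398792, -0.00459459,  0.01663507]), 'finger_gap': 0.08532452584014368}
```

View pics/top0.png

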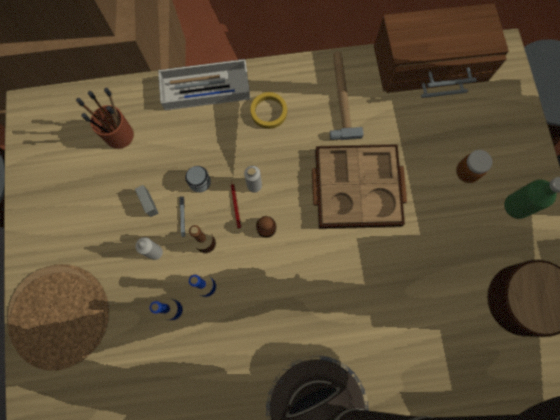

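View pics/scene0.png

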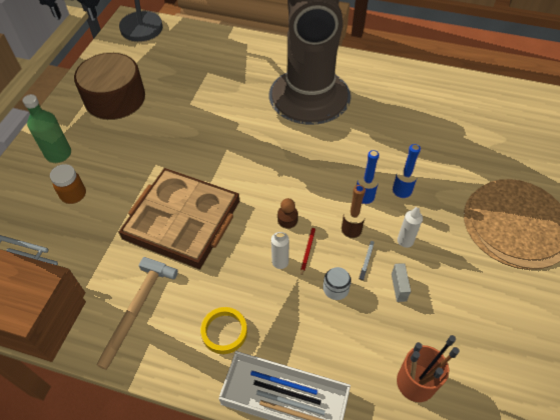

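Run:
```python
from h import *
a=load('top0')['image'][130:330,120:290]; cv2.imwrite('pics/c1.png',cv2.resize(a,None,fx=3,fy=3,interpolation=2))
a=load('scene0')['image'][135:310,260:440]; cv2.imwrite('pics/c2.png',cv2.resize(a,None,fx=3.4,fy=3.4,interpolation=2))
a=load('top0')['image'][135:235,305:415]; cv2.imwrite('pics/c3.png',cv2.resize(a,None,fx=5,fy=5,interpolation=2))
```

```text
(no output)
```

View pics/c1.png

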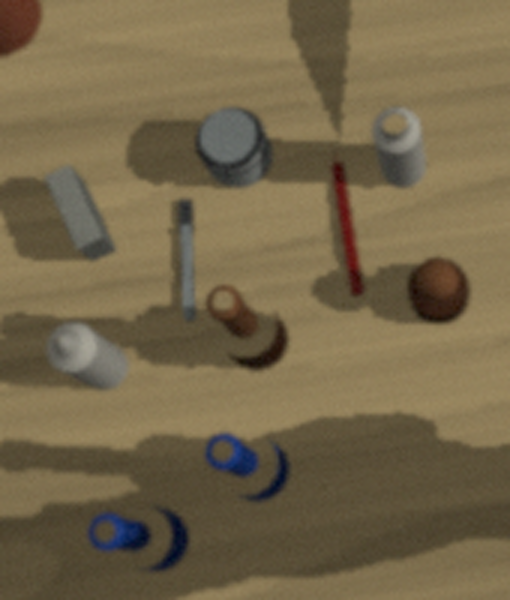

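View pics/c2.png

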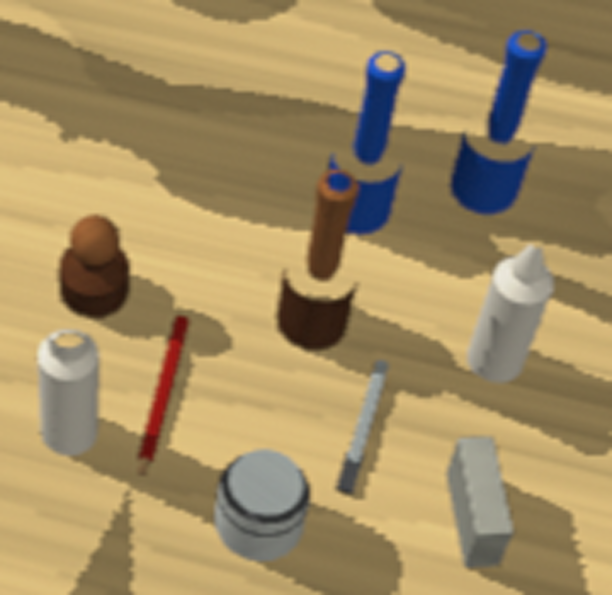

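View pics/c3.png

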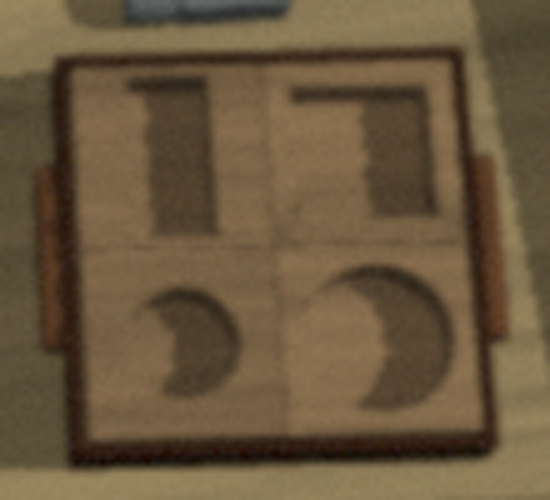

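The wooden maul is at top-view px (203,240). The blue mauls at (203,285) and (165,309) are the look-alikes to leave. The nozzle bottle is at (146,247), because it has the pointed tip; the bottle at (253,178) has a flat cap and stays. The stamp at (266,227) stays. The tin is at (198,178) and the whetstone at (147,201). The wells in the top view are slot upper left, square upper right, small round lower left and large round lower right.

Run:
```python
from h import *
s=load('scene0');t=load('top0')
T=lambda u,v:(u/3+120-.33,v/3+130-.33); S=lambda u,v:(u/3.4+260-.35,v/3.4+135-.35)
for n,a,b,z in [('maul',T(224,302),S(340,183),.165),('nozzle',T(68,343),S(531,250),.14),('tin',T(231,137),S(265,487),.055),('flat',T(397,123),S(69,342),.13),('stamp',T(438,288),S(95,240),.062),('blue1',T(226,453),S(387,66),.165),('blue2',T(107,532),S(527,42),.165)]:
    print(n,on(t,a,z).round(4),on(s,b,z).round(4))
w=np.array([on(s,S(*p),.05)[:2] for p in [(460,440),(492,437),(511,528),(472,537)]]);print('stone',w.round(4),w.mean(0))
w=np.array([on(t,T(*p),.05)[:2] for p in [(48,182),(72,168),(106,236),(80,252)]]);print('stone',w.round(4),w.mean(0))
C=lambda u,v:(u/5+305-.4,v/5+135-.4)
w=np.array([on(t,C(*p),.036)[:2] for p in [(70,68),(458,65),(488,430),(85,443)]]);print('caddy',w.round(4),w.mean(0));m=w.mean(0)
e=(w[1]+w[2]-w[0]-w[3])/2; print(np.linalg.norm(e),np.degrees(np.arctan2(e[1],e[0])))
# rectified inserts picture, 2 px/mm, for well centres
P=np.array([[m[0]+.15,m[1]+.15],[m[0]+.15,m[1]-.15],[m[0]-.15,m[1]-.15],[m[0]-.15,m[1]+.15]])
def rect(c):
    q=proj(c,np.c_[P,np.full(4,.036)]).astype(np.float32)
    return cv2.warpPerspective(c['image'],cv2.getPerspectiveTransform(q,np.float32([[0,0],[390,0],[390,390],[0,390]])),(390,390),flags=2)
cv2.imwrite('pics/r.png',np.hstack([rect(t),rect(s)]))
```

```text
maul [0.4301 0.2202 0.165 ] [0.4342 0.2237 0.165 ]
nozzle [0.4202 0.3444 0.14  ] [0.4332 0.3522 0.14  ]
tin [0.5964 0.219  0.055 ] [0.6046 0.2232 0.055 ]
flat [0.5633 0.0772 0.13  ] [0.5799 0.0838 0.13  ]
stamp [0.4419 0.0623 0.062 ] [0.4518 0.0641 0.062 ]
blue1 [0.3191 0.2292 0.165 ] [0.3267 0.2338 0.165 ]
blue2 [0.2743 0.3191 0.165 ] [0.2782 0.3216 0.165 ]
stone [[0.5312 0.3383]
 [0.5229 0.3582]
 [0.5856 0.3803]
 [0.5991 0.3575]] [0.55969125 0.35856592]
stone [[0.5796 0.3772]
 [0.5892 0.3561]
 [0.5259 0.3316]
 [0.5151 0.3542]] [0.55246208 0.35477383]
caddy [[ 0.6343 -0.101 ]
 [ 0.609  -0.3032]
 [ 0.414  -0.2801]
 [ 0.4349 -0.0774]] [ 0.52306362 -0.19042857]
0.203709803807529 -96.50817532752646
```

View pics/r.png

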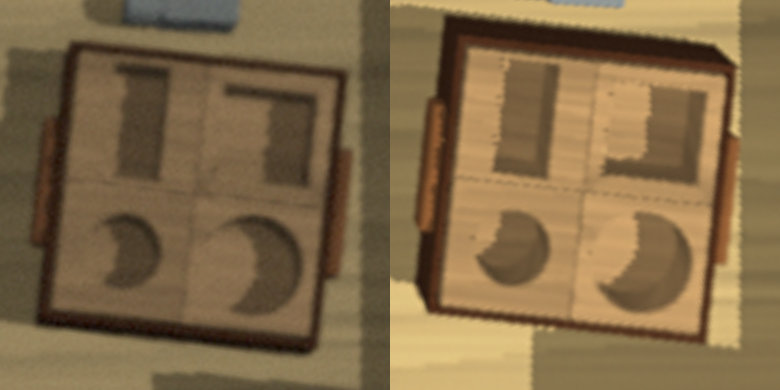

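Both views agree to about 5 mm (6 pictures viewed so far). I'll fly over the caddy and refine with the wrist camera.

```bash
python3 -m pendant '{"xyz":[[2.4,3,1],[2.4,3,1],[2.4,3,1],[2.4,3,1],[2.4,3,1],[2.4,3,1],[2.4,3,1],[2.4,3,1],[2.4,3,1],[2.4,3,1],[2.4,3,1],[0,0,0]],"turn":[0,0,0,0,0,0,0,0,0,0,0,0],"claw":[1,1,1,1,1,1,1,1,1,1,1,1]}'
python3 - <<'E'
from h import *
c=shot('wrist','w1'); R=np.array(c['R']);print((-R.T@c['t']).round(3),R.round(2))
m=np.array([.524,-.190])
P=np.array([[m[0]+.15,m[1]+.15],[m[0]+.15,m[1]-.15],[m[0]-.15,m[1]-.15],[m[0]-.15,m[1]+.15]])
print(proj(c,np.c_[P,np.full(4,.036)]))
E
```

```text
time: 1.15
tcp_pos: [0.4192, -0.2565, 0.3411]
tool_rot: [-66.7, 89.5, 127.1]
wrist_force: [0.9, 0.9, -0.4]
finger_gap: 0.0854
[ 0.489 -0.24   0.483] [[ 0.24 -0.97 -0.01]
 [-0.93 -0.23  0.28]
 [-0.28 -0.06 -0.96]]
[[171.97162486 -48.30378601]
 [385.91499508   7.68958847]
 [326.29119029 210.04016765]
 [142.2043964  166.05198805]]
```

View pics/w1.png

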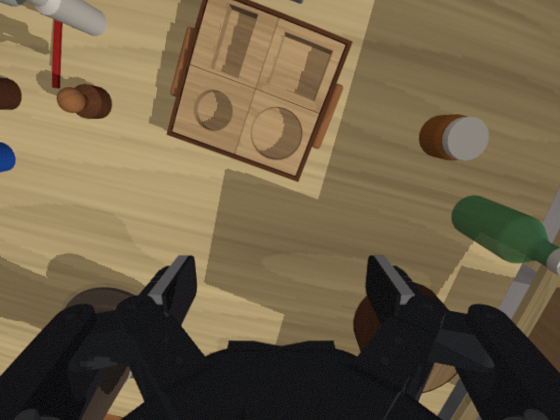

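Run:
```python
from h import *
c=load('w1')
for n,p in [('large',(276,133)),('small',(213,110)),('square',(300.5,67)),('slot',(238,43)),('junction',(258,90))]: print(n,on(c,p,.036).round(4))
for p in [(168,133),(299,181),(350,42),(205,-3)]: print(on(c,p,.034).round(4))
a=c['image'][0:190,150:370]; cv2.imwrite('pics/c4.png',cv2.resize(a,None,fx=3.5,fy=3.5,interpolation=2))
```

```text
large [ 0.4719 -0.2331  0.036 ]
small [ 0.4824 -0.1346  0.036 ]
square [ 0.5699 -0.2453  0.036 ]
slot [ 0.58  -0.152  0.036]
junction [ 0.5251 -0.1934  0.036 ]
[ 0.4335 -0.0727  0.034 ]
[ 0.409  -0.2854  0.034 ]
[ 0.6194 -0.3047  0.034 ]
[ 0.6282 -0.0947  0.034 ]
```

View pics/c4.png

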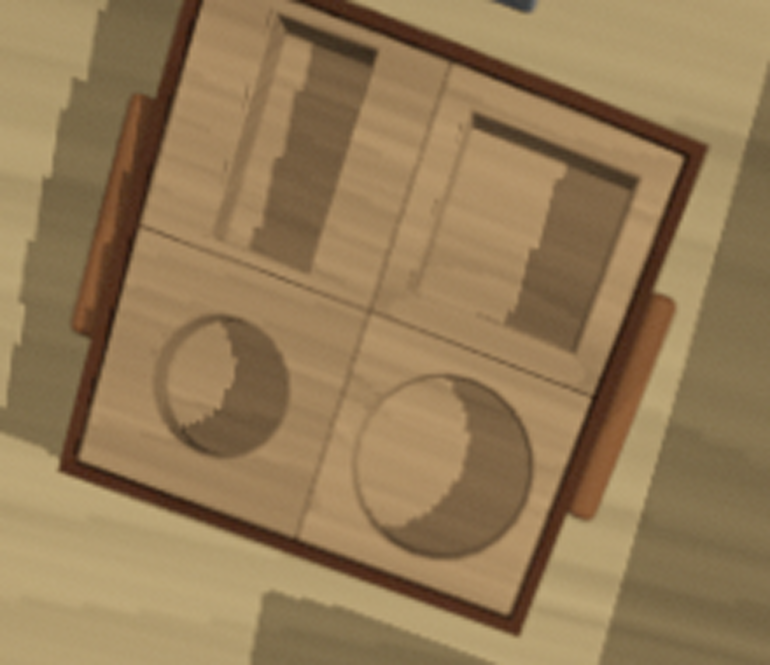

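Run:
```python
from h import *
c=load('w1')
q=np.array([on(c,(u/3.5+149.6,v/3.5-.35),.036)[:2] for u,v in [(296.5,144),(525.5,234),(221,386),(443,466),(370,311)]]);print(q.round(4))
m=q[:4].mean(0);e=(q[0]+q[1]-q[2]-q[3])/4;l=(q[0]+q[2]-q[1]-q[3])/4
print(m,np.linalg.norm(e),np.linalg.norm(l),np.degrees(np.arctan2(e[1],e[0])),np.degrees(np.arctan2(-l[0],l[1])))
```

```text
[[ 0.5816 -0.1464]
 [ 0.5702 -0.2441]
 [ 0.4824 -0.1342]
 [ 0.4723 -0.2332]
 [ 0.5262 -0.1891]]
[ 0.52664322 -0.18949439] 0.049641480978124757 0.04948408319075866 -6.6725853453634185 -6.239615081760359
```

```bash
python3 -m pendant '{"xyz":[[0,4.1,0],[0,4.1,0],[0,4.1,0],[0,4.1,0],[0,4.1,0],[0,4.1,0],[0,4.1,0],[0,4.1,0],[0,4.1,0],[0,4.1,0],[0,4.1,0],[0,4.1,0]],"turn":[0,0,0,0,0,0,0,0,0,0,0,0],"claw":[1,1,1,1,1,1,1,1,1,1,1,1]}'
python3 -m pendant '{"xyz":[[-2,3,0],[0,0,0],[0,0,0]],"turn":[0,0,0],"claw":[1,1,1]}'
python3 - <<'E'
from h import *
c=shot('wrist','w2')
E
```

```text
time: 2.2
tcp_pos: [0.4094, 0.2272, 0.3358]
tool_rot: [0.3, 89.4, -168.1]
wrist_force: [1.2, 0.7, -0.0]
finger_gap: 0.0855
time: 2.45
tcp_pos: [0.3873, 0.2645, 0.3344]
tool_rot: [-18.8, 89.2, 173.4]
wrist_force: [1.7, -0.6, -0.5]
finger_gap: 0.0856
```

View pics/w2.png

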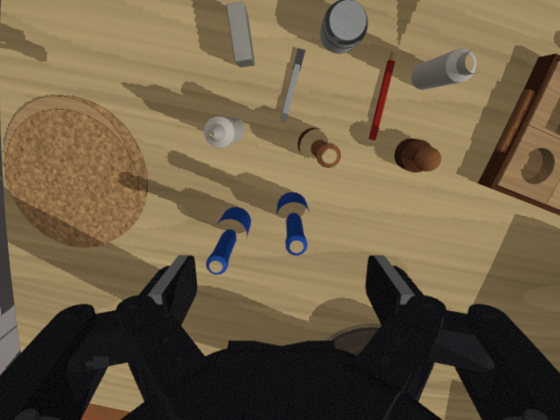

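Run:
```python
from h import *
c=load('w2')
for n,p,z in [('maultop',(327.5,155),.165),('nozzle',(215,132),.14),('tin',(347,20),.055),('stone',(240,33),.05)]: print(n,on(c,p,z).round(4))
from scipy.spatial.transform import Rotation as Ro
s=monitor.read_state(); R=Ro.from_euler('xyz',s['tool_rot'],degrees=True).as_matrix();print(s['tcp_pos'].round(4),R.round(3))
```

```text
maultop [0.4338 0.2248 0.165 ]
nozzle [0.4302 0.3511 0.14  ]
tin [0.6004 0.2242 0.055 ]
stone [0.5567 0.3581 0.05  ]
[0.3868 0.2647 0.3345] [[-0.014  0.21  -0.978]
 [ 0.002 -0.978 -0.21 ]
 [-1.    -0.005  0.013]]
```

```bash
python3 -m pendant '{"xyz":[[2.3,-2.1,0],[2.3,-2.1,0],[0,0,-3.5],[0,0,-3.5],[0,0,-3.5],[0,0,0],[0,0,0]],"turn":[0,0,0,0,0,0,0],"claw":[1,1,1,1,1,1,1]}'; cat h.py | wc -l
python3 - <<'E'
from h import *
c=shot('wrist','w3')
print(on(c,(0,0),.165), proj(c,[.433,.2235,.165]))
E
```

```text
time: 3.08
tcp_pos: [0.4392, 0.2084, 0.2269]
tool_rot: [3.6, 89.4, -165.1]
wrist_force: [-0.0, -0.2, 1.3]
finger_gap: 0.0853
13
[0.55465435 0.42169885 0.165     ] [[259.7294344  226.16823676]]
```

View pics/w3.png

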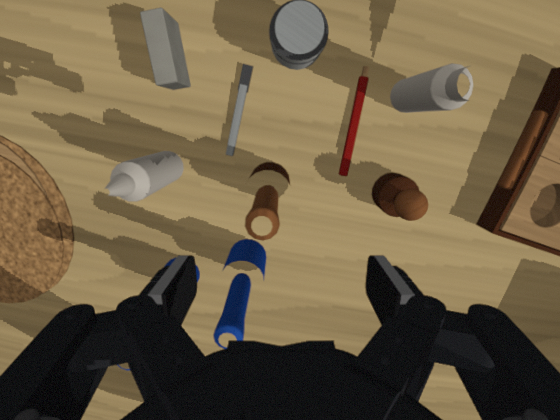

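```bash
python3 -m pendant '{"xyz":[[-0.6,1.4,0],[0,0,0],[0,0,-3],[0,0,-3],[0,0,-3],[0,0,-2.6],[0,0,0],[0,0,0]],"turn":[0,0,0,0,0,0,0,0],"claw":[1,1,1,1,1,1,1,1]}'
```

```text
time: 3.8
tcp_pos: [0.4442, 0.2223, 0.1235]
tool_rot: [178.3, 89.1, 9.3]
wrist_force: [-1.1, 0.3, 1.2]
finger_gap: 0.0853
```

```bash
python3 -m pendant '{"xyz":[[-1.1,0,-1],[0,0,-0.7],[0,0,0],[0,0,0],[0,0,0],[0,0,0],[0,0,0],[0,0,0],[0,0,0],[0,0,0],[0,0,0],[0,0,0]],"turn":[0,0,0,0,0,0,0,0,0,0,0,0],"claw":[1,1,1,-1,-1,-1,-1,-1,-1,-1,-1,-1]}'
```

```text
time: 4.8
tcp_pos: [0.4419, 0.2241, 0.1176]
tool_rot: [-178.7, 88.2, 12.1]
wrist_force: [0.7, -0.5, 1.5]
finger_gap: 0.0233
```

```bash
python3 -m pendant '{"xyz":[[0,0,3.5],[0,0,3.5],[0,0,3.5],[0,0,3.5],[0,0,2],[0,0,0]],"turn":[0,0,0,0,0,0],"claw":[-1,-1,-1,-1,-1,-1]}'
python3 - <<'E'
from h import *
from scipy.spatial.transform import Rotation as Ro
s=monitor.read_state(); R=Ro.from_euler('xyz',s['tool_rot'],degrees=True).as_matrix();print(s['tcp_pos'].round(4),R.round(3),s['joint_positions'].round(1),s['qd'].round(1),s['finger_gap'])
E
```

```text
time: 5.3
tcp_pos: [0.4367, 0.2223, 0.2799]
tool_rot: [-179.4, 88.9, 11.6]
wrist_force: [0.3, 1.3, -2.4]
finger_gap: 0.0231
[0.4367 0.2223 0.2799] [[ 0.018  0.19  -0.982]
 [ 0.004 -0.982 -0.19 ]
 [-1.    -0.    -0.019]] [   6.2   11.8  -44.8  104.3    9.5   66.6 -120.7] [-0.1  0.1  0.2  1.8  0.2 -1.7 -0.5] 0.02311540015142656
```

```bash
python3 -m pendant '{"xyz":[[1.1,-3.9,0],[1.1,-3.9,0],[1.1,-3.9,0],[1.1,-3.9,0],[1.1,-3.9,0],[1.1,-3.9,0],[1.1,-3.9,0],[1.1,-3.9,0],[1.1,-3.9,0],[1.1,-3.9,0],[1.1,-3.9,0],[1.1,-3.9,0]],"turn":[0,0,0,0,0,0,0,0,0,0,0,0],"claw":[-1,-1,-1,-1,-1,-1,-1,-1,-1,-1,-1,-1]}'; python3 -m pendant '{"xyz":[[0,0,0],[0,0,0]],"turn":[0,0],"claw":[-1,-1]}'
```

```text
time: 6.3
tcp_pos: [0.5596, -0.2509, 0.2671]
tool_rot: [-129.2, 89.4, 63.1]
wrist_force: [0.9, 1.5, -2.1]
finger_gap: 0.0233
time: 6.47
tcp_pos: [0.5578, -0.2625, 0.2613]
tool_rot: [-94.5, 89.5, 97.0]
wrist_force: [-0.0, 1.3, -2.8]
finger_gap: 0.0231
```

```bash
python3 -m pendant '{"xyz":[[1.9,1.7,0],[0.1,0.2,-3],[0,0,-3],[0,0,-1.5],[0,0,0],[0,0,0]],"turn":[0,0,0,0,0,0],"claw":[-1,-1,-1,-1,-1,-1]}'
python3 - <<'E'
from h import *
w=shot('wrist','w4');s=shot('scene','s4');t=shot('top','t4')
q=lambda c,X:proj(c,X)[0].astype(int)
def crop(c,f):
    u,v=q(c,[.55,-.24,.08]); u=max(u-75,0);v=max(v-75,0); a=c['image'][v:v+150,u:u+130]; print(u,v); return cv2.resize(a,(390,450),interpolation=2)
cv2.imwrite('pics/v4.png',np.hstack([crop(s,''),crop(t,'')]))
E
```

```text
time: 6.97
tcp_pos: [0.5751, -0.2402, 0.1761]
tool_rot: [-60.2, 89.2, 131.3]
wrist_force: [0.3, -0.2, -2.0]
finger_gap: 0.0236
77 128
305 91
```

View pics/v4.png

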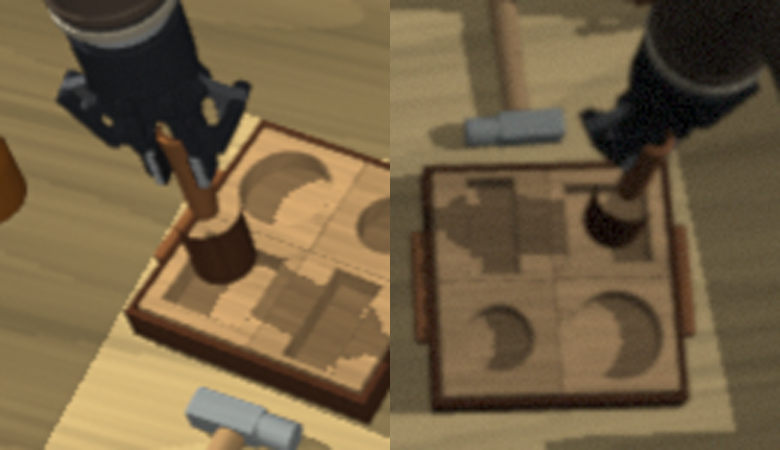

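Run:
```python
from h import *
s=load('s4');t=load('t4')
P=lambda o,u,v:(o[0]+u/3-.33,o[1]+v/3-.33)
print(on(t,P((305,91),225,220),.058).round(4),on(s,P((77,128),223,262),.058).round(4))
print('top ring',on(t,P((305,91),229,203),.123).round(4),on(s,P((77,128),220,215),.123).round(4))
# same-view well centres for reference
for c in(s,t): print(proj(c,[[.570,-.2445,.036],[.570,-.2445,.058]]))
print(P((305,91),225,220),P((77,128),223,262))
```

```text
[ 0.5628 -0.2455  0.058 ] [ 0.569  -0.2406  0.058 ]
top ring [ 0.5552 -0.2335  0.123 ] [ 0.5672 -0.2292  0.123 ]
[[151.22602304 220.14145802]
 [149.31529747 214.96706283]]
[[377.02782067 164.33313411]
 [378.77187389 161.39385562]]
(379.67, 164.0033333333333) (151.0033333333333, 215.0033333333333)
```

```bash
python3 -m pendant '{"xyz":[[0.4,-0.2,-1.2],[0,0,-1.2],[0,0,-1],[0,0,-0.8],[0,0,0],[0,0,0]],"turn":[0,0,0,0,0,0],"claw":[-1,-1,-1,-1,-1,-1]}'
```

```text
time: 7.62
tcp_pos: [0.5822, -0.2446, 0.1352]
tool_rot: [-94.9, 89.6, 96.4]
wrist_force: [-0.0, 0.3, -2.8]
finger_gap: 0.0235
```

```bash
python3 -m pendant '{"xyz":[[-0.4,0,-0.3],[0,0,-0.3],[0,0,0],[0,0,-0.3],[0,0,0]],"turn":[0,0,0,0,0],"claw":[-1,-1,-1,-1,-1]}'
```

```text
time: 8.03
tcp_pos: [0.5804, -0.2453, 0.1304]
tool_rot: [-161.3, 89.6, 30.0]
wrist_force: [0.3, 0.8, -2.8]
finger_gap: 0.0236
```

```bash
python3 -m pendant '{"xyz":[[0,0,-0.3],[0,0,0]],"turn":[0,0],"claw":[-1,-1]}';python3 -m pendant '{"xyz":[[0,0,-0.3],[0,0,0]],"turn":[0,0],"claw":[-1,-1]}'
```

```text
time: 8.2
tcp_pos: [0.582, -0.2461, 0.1302]
tool_rot: [174.4, 89.4, 5.7]
wrist_force: [0.2, 0.4, -3.0]
finger_gap: 0.0235
time: 8.37
tcp_pos: [0.584, -0.247, 0.13]
tool_rot: [162.8, 89.1, -5.9]
wrist_force: [-0.1, 0.2, -3.4]
finger_gap: 0.0231
```

```bash
python3 -m pendant '{"xyz":[[-0.6,0,-0.6],[0,0,0]],"turn":[0,0],"claw":[-1,-1]}'; python3 -c "
from h import *
s=monitor.read_state();print(s['joint_positions'].round(1),s['qd'].round(1),s['wrist_force'],s['tcp_pos'])"
```

```text
time: 8.53
tcp_pos: [0.5854, -0.2485, 0.131]
tool_rot: [156.6, 88.1, -12.1]
wrist_force: [-0.5, -0.3, -3.2]
finger_gap: 0.0236
[ 37.   31.5 -25.7  96.2  16.1  54.  -73.2] [-0.5 -0.9 -0.1 -3.1 -0.1  0.1  0.2] [-0.50144983 -0.33978601 -3.17693016] [ 0.58535803 -0.24846806  0.13103956]
```

```bash
python3 -m pendant '{"xyz":[[0,0,0],[0,0,0],[0,0,0]],"turn":[0,0,0],"claw":[-1,-1,-1]}'; python3 -m pendant '{"xyz":[[-0.5,0.2,-0.5]],"turn":[0],"claw":[-1]}';python3 -m pendant '{"xyz":[[-0.5,0.2,-0.5]],"turn":[0],"claw":[-1]}'; python3 -m pendant '{"xyz":[[-0.5,0.2,-0.5]],"turn":[0],"claw":[-1]}'
```

```text
time: 8.78
tcp_pos: [0.5846, -0.2485, 0.1301]
tool_rot: [156.5, 88.1, -12.2]
wrist_force: [0.0, 0.4, -1.2]
finger_gap: 0.0233
time: 8.87
tcp_pos: [0.5847, -0.2482, 0.1295]
tool_rot: [154.5, 87.4, -14.2]
wrist_force: [3.2, -3.3, 54.8]
finger_gap: 0.0237
time: 8.95
tcp_pos: [0.5852, -0.2478, 0.1299]
tool_rot: [153.2, 86.7, -15.6]
wrist_force: [2.9, -1.7, 31.4]
finger_gap: 0.023
time: 9.03
tcp_pos: [0.5852, -0.2473, 0.1301]
tool_rot: [152.4, 86.0, -16.4]
wrist_force: [1.5, -0.7, 25.6]
finger_gap: 0.0235
```

```bash
python3 -m pendant '{"xyz":[[0,0,0],[0,0,0],[0,0,0],[0,0,0],[0,0,0]],"turn":[0,0,0,0,0],"claw":[0.2,0.2,0.2,0.2,0.2]}'
```

```text
time: 9.45
tcp_pos: [0.5849, -0.2473, 0.1302]
tool_rot: [152.1, 85.9, -16.7]
wrist_force: [-0.3, 0.0, -0.2]
finger_gap: 0.0511
```

```bash
python3 -m pendant '{"xyz":[[0,0,2],[0,0,3],[0,0,3.5],[0,0,3.5],[0,0,3],[0,0,0],[0,0,0]],"turn":[0,0,0,0,0,0,0],"claw":[1,1,1,1,1,1,1]}'
python3 - <<'E'
from h import *
from scipy.spatial.transform import Rotation as Ro
s=monitor.read_state(); print(Ro.from_euler('xyz',s['tool_rot'],degrees=True).as_matrix().round(3))
w=shot('wrist','w5');s=shot('scene','s5');t=shot('top','t5')
def crop(c):
    u,v=proj(c,[.55,-.24,.08])[0].astype(int); u=max(u-60,0);v=max(v-75,0); print(u,v); return cv2.resize(c['image'][v:v+150,u:u+130],(390,450),interpolation=2)
cv2.imwrite('pics/v5.png',np.hstack([crop(s),crop(t)]))
E
```

```text
time: 10.03
tcp_pos: [0.5788, -0.2453, 0.2776]
tool_rot: [155.8, 87.0, -12.9]
wrist_force: [0.1, 0.3, -0.0]
finger_gap: 0.085
[[ 0.051  0.195 -0.979]
 [-0.012 -0.981 -0.196]
 [-0.999  0.022 -0.048]]
92 128
320 91
```

View pics/v5.png

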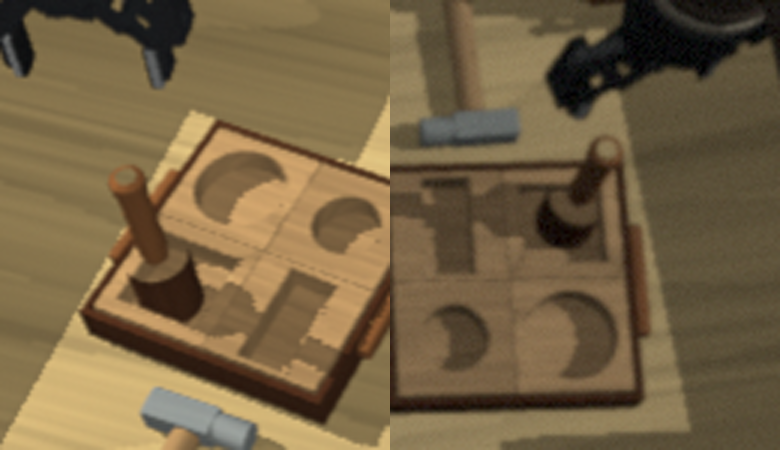

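Run:
```python
from h import *
s=load('s5');t=load('t5')
a=(92+125/3-.3,128+174/3-.3);b=(320+214/3-.3,91+147/3-.3)
o1,d1=ray(s,a);o2,d2=ray(t,b)
k=np.linalg.lstsq(np.c_[d1,-d2],o2-o1,rcond=None)[0];print((o1+k[0]*d1).round(4),(o2+k[1]*d2).round(4))
```

```text
[ 0.5783 -0.2509  0.1794] [ 0.5779 -0.2495  0.1789]
```

Maul stands in the square well: the handle top triangulates to z = 0.179, against 0.177 expected. Bottle next.

```bash
python3 -m pendant '{"xyz":[[-1,3.9,0],[-1,3.9,0],[-1,3.9,0],[-1,3.9,0],[-1,3.9,0],[-1,3.9,0],[-1,3.9,0],[-1,3.9,0],[-1,3.9,0],[-1,3.9,0],[-1,3.9,0],[-1,3.9,0]],"turn":[0,0,0,0,0,0,0,0,0,0,0,0],"claw":[1,1,1,1,1,1,1,1,1,1,1,1]}'; python3 -m pendant '{"xyz":[[-1,3.9,0],[-1,3.9,0],[-1,3.9,0],[0,0,0],[0,0,0]],"turn":[0,0,0,0,0],"claw":[1,1,1,1,1]}'
```

```text
time: 11.18
tcp_pos: [0.4415, 0.2242, 0.256]
tool_rot: [135.7, 88.6, -34.2]
wrist_force: [0.6, 0.1, -0.1]
finger_gap: 0.0854
time: 11.6
tcp_pos: [0.4007, 0.3535, 0.2493]
tool_rot: [109.6, 89.1, -59.5]
wrist_force: [1.1, -0.1, -1.0]
finger_gap: 0.0855
```

```bash
python3 -m pendant '{"xyz":[[2.9,-0.3,0],[0,0,-3],[0,0,-3],[0,0,-3],[0,0,0]],"turn":[0,0,0,0,0],"claw":[1,1,1,1,1]}'
python3 - <<'E'
from h import *
s=monitor.read_state();print(s['tcp_pos'])
c=shot('wrist','w6');print(proj(c,[[.430,.350,.14],[.43,.35,0]]))
E
```

```text
time: 12.02
tcp_pos: [0.4297, 0.3476, 0.1528]
tool_rot: [94.4, 89.0, -74.6]
wrist_force: [-0.6, -0.7, -0.2]
finger_gap: 0.0853
[0.42974868 0.34763619 0.15277891]
[[276.94515768 249.81500634]
 [276.5664991  193.84711509]]
```

View pics/w6.png

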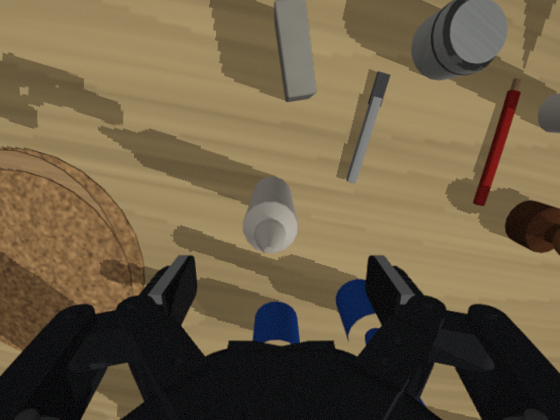

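Run:
```python
from h import *
c=load('w6')
print(on(c,(270,248),.14).round(4),'tin',on(c,(476,34),.055).round(4))
a,b,d,e=[on(c,p,.05)[:2] for p in [(276,6),(303,2),(314,92),(289,98)]]
print('long axis',np.degrees(np.arctan2(*(( (a+b)-(d+e))[::-1]))),np.linalg.norm(a-e),np.linalg.norm(d-e),np.array([a,b,d,e]).round(4))
# bottle cylinder from blob: white mask
g=cv2.cvtColor(c['image'],cv2.COLOR_BGR2HSV); m=((g[...,1]<60)&(g[...,2]>110)).astype(np.uint8)
n,l,st,ce=cv2.connectedComponentsWithStats(m); print([(s.tolist(),q.round(1)) for s,q in zip(st[1:],ce[1:]) if s[4]>300])
```

```text
[0.4304 0.3542 0.14  ] tin [0.598  0.2243 0.055 ]
long axis 19.66976280954298 0.06731968884047432 0.02047281274675577 [[0.5844 0.38  ]
 [0.5912 0.3607]
 [0.5294 0.3386]
 [0.521  0.3573]]
[([276, 0, 40, 97, 2755], array([296.1,  46.6])), ([451, 0, 57, 63, 2879], array([478.6,  30.3])), ([348, 97, 34, 86, 708], array([364.9, 139.2])), ([243, 184, 55, 69, 2094], array([272.1, 224.4]))]
```

```bash
python3 -m pendant '{"xyz":[[0,0.4,-2.5],[-0.2,0,-2.5],[0,0,-2.2],[0,0,0],[0,0,0]],"turn":[0,0,0,0,0],"claw":[1,1,1,1,1]}'
```

```text
time: 12.48
tcp_pos: [0.433, 0.3523, 0.0885]
tool_rot: [125.0, 89.1, -44.3]
wrist_force: [0.5, 0.6, 0.2]
finger_gap: 0.0853
```

```bash
python3 -m pendant '{"xyz":[[-0.4,0,-1.2],[0,0,-0.4],[0,0,0],[0,0,0],[0,0,0]],"turn":[0,0,0,0,0],"claw":[1,1,1,1,1]}'
```

```text
time: 12.9
tcp_pos: [0.4317, 0.3538, 0.0776]
tool_rot: [148.2, 88.9, -21.2]
wrist_force: [0.4, -0.5, 0.1]
finger_gap: 0.0853
```

```bash
python3 -m pendant '{"xyz":[[0,0,-0.6],[0,0,0],[0,0,0],[0,0,0],[0,0,0],[0,0,0],[0,0,0],[0,0,0]],"turn":[0,0,0,0,0,0,0,0],"claw":[1,1,-1,-1,-1,-1,-1,-1]}'
```

```text
time: 13.57
tcp_pos: [0.4324, 0.3549, 0.0726]
tool_rot: [155.0, 88.8, -14.4]
wrist_force: [0.0, -0.1, -0.3]
finger_gap: 0.0381
```

```bash
python3 -m pendant '{"xyz":[[0,0,2],[0,0,3],[0,0,3.5],[0,0,3.5],[0,0,3],[0,0,0]],"turn":[0,0,0,0,0,0],"claw":[-1,-1,-1,-1,-1,-1]}'; python3 -m pendant '{"xyz":[[0.4,-4,0],[0.4,-4,0],[0.4,-4,0],[0.4,-4,0],[0.4,-4,0],[0.4,-4,0],[0.4,-4,0],[0.4,-4,0],[0.4,-4,0],[0.4,-4,0],[0.4,-4,0],[0.4,-4,0]],"turn":[0,0,0,0,0,0,0,0,0,0,0,0],"claw":[-1,-1,-1,-1,-1,-1,-1,-1,-1,-1,-1,-1]}';  python3 -m pendant '{"xyz":[[0,0,0],[0,0,0]],"turn":[0,0],"claw":[-1,-1]}'
```

```text
time: 14.07
tcp_pos: [0.4286, 0.3519, 0.225]
tool_rot: [125.6, 89.1, -43.7]
wrist_force: [0.2, 1.4, -1.0]
finger_gap: 0.038
time: 15.07
tcp_pos: [0.4678, -0.1345, 0.2244]
tool_rot: [147.4, 89.2, -20.9]
wrist_force: [1.3, 0.2, -0.3]
finger_gap: 0.0383
time: 15.23
tcp_pos: [0.4664, -0.1449, 0.2229]
tool_rot: [134.4, 89.2, -34.7]
wrist_force: [-0.0, 1.3, -0.7]
finger_gap: 0.0381
```

```bash
python3 -m pendant '{"xyz":[[1.7,1.2,0],[0,0,-3],[0,0,-3],[0,0,-2.5],[0,0,0],[0,0,0]],"turn":[0,0,0,0,0,0],"claw":[-1,-1,-1,-1,-1,-1]}'
python3 - <<'E'
from h import *
s=shot('scene','s6');t=shot('top','t6');p=monitor.read_state()['tcp_pos'];print(p)
for n,c in(('s',s),('t',t)):
    u,v=proj(c,[.48,-.134,.08])[0].astype(int); u-=65;v-=75;print(n,u,v,proj(c,[[.482,-.134,.036],[.482,-.134,p[2]-.0726]])); globals()[n+'c']=cv2.resize(c['image'][v:v+150,u:u+130],(390,450),interpolation=2)
cv2.imwrite('pics/v6.png',np.hstack([sc,tc]))
E
```

```text
time: 15.73
tcp_pos: [0.4836, -0.1297, 0.1348]
tool_rot: [136.5, 89.2, -32.5]
wrist_force: [0.9, -0.7, 0.3]
finger_gap: 0.0384
[ 0.48397273 -0.13021743  0.13571362]
s 140 116 [[207.2024603  202.40368285]
 [205.870913   195.84455795]]
t 278 123 [[340.71348801 202.31654604]
 [342.09755661 199.46183824]]
```

View pics/v6.png

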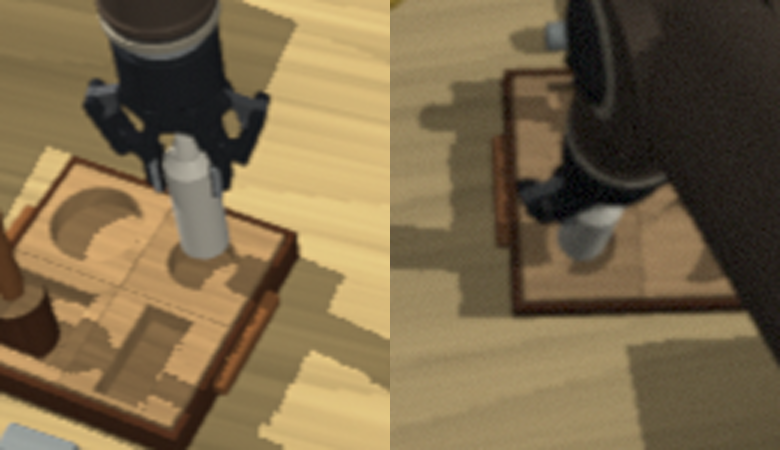

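```bash
python3 -m pendant '{"xyz":[[0,-0.3,-1.5],[0,0,-1.5],[-0.2,0,-1],[0,0,0],[0,0,0]],"turn":[0,0,0,0,0],"claw":[-1,-1,-1,-1,-1]}'
```

```text
time: 16.25
tcp_pos: [0.4867, -0.1337, 0.1021]
tool_rot: [142.0, 88.4, -27.1]
wrist_force: [0.3, -0.0, -1.2]
finger_gap: 0.0383
```

```bash
python3 -m pendant '{"xyz":[[-0.4,0,-1],[0,0,-0.6],[0,0,0],[0,0,0]],"turn":[0,0,0,0],"claw":[-1,-1,-1,-1]}'
```

```text
time: 16.58
tcp_pos: [0.4837, -0.1341, 0.0874]
tool_rot: [142.4, 88.2, -26.6]
wrist_force: [0.0, 0.3, -1.2]
finger_gap: 0.0384
```

```bash
python3 -m pendant '{"xyz":[[0,0,-0.4],[0,0,0],[0,0,0],[0,0,0],[0,0,0]],"turn":[0,0,0,0,0],"claw":[-1,-1,0.4,0.4,0.4]}'; python3 -m pendant '{"xyz":[[0,0,0],[0,0,2],[0,0,3],[0,0,3.5],[0,0,3.5],[0,0,3],[0,0,0],[0,0,0]],"turn":[0,0,0,0,0,0,0,0],"claw":[0.4,0.4,0.4,0.5,1,1,1,1]}'
python3 - <<'E'
from h import *
s=shot('scene','s7');t=shot('top','t7')
for n,c in(('s',s),('t',t)):
    g=cv2.cvtColor(c['image'],cv2.COLOR_BGR2HSV);u,v=proj(c,[.482,-.134,.08])[0].astype(int);print(u,v,proj(c,[[.482,-.134,.152],[.482,-.134,.012]]).round(1).tolist())
    m=((g[...,1]<70)&(g[...,2]>(110 if n=='s' else 90))).astype(np.uint8);k=np.zeros_like(m);k[v-50:v+50,u-40:u+40]=1
    nn,l,st,ce=cv2.connectedComponentsWithStats(m*k); print([(q.tolist()) for q in st[1:] if q[4]>40])
E
```

```text
time: 17.0
tcp_pos: [0.4867, -0.1343, 0.0854]
tool_rot: [144.4, 87.9, -24.6]
wrist_force: [-0.7, 0.3, -0.1]
finger_gap: 0.0597
time: 17.67
tcp_pos: [0.4831, -0.133, 0.2396]
tool_rot: [144.8, 88.3, -24.2]
wrist_force: [0.8, -0.4, -0.4]
finger_gap: 0.0852
205 191 [[201.2, 172.6], [208.3, 208.0]]
[[195, 174, 21, 39, 571]]
342 197 [[347.1, 189.1], [339.5, 204.7]]
[[336, 187, 19, 24, 245]]
```

```bash
python3 -m pendant '{"xyz":[[1.2,3.7,0],[1.2,3.7,0],[1.2,3.7,0],[1.2,3.7,0],[1.2,3.7,0],[1.2,3.7,0],[1.2,3.7,0],[1.2,3.7,0],[1.2,3.7,0],[0,0,0],[0,0,0]],"turn":[0,0,0,0,0,0,0,0,0,0,0],"claw":[1,1,1,1,1,1,1,1,1,1,1]}'
python3 - <<'E'
from h import *
from scipy.spatial.transform import Rotation as Ro
s=monitor.read_state(); print(s['tcp_pos'],Ro.from_euler('xyz',s['tool_rot'],degrees=True).as_matrix().round(3))
E
```

```text
time: 18.68
tcp_pos: [0.5828, 0.2116, 0.2173]
tool_rot: [64.0, 89.1, -105.5]
wrist_force: [0.5, -1.1, -0.8]
finger_gap: 0.0852
[0.58278086 0.21162551 0.21734947] [[-0.004  0.182 -0.983]
 [-0.015 -0.983 -0.182]
 [-1.     0.014  0.007]]
```

```bash
python3 -m pendant '{"xyz":[[1.5,1.2,-2],[0,0,-2.5],[0,0,-2.5],[0,0,0],[0,0,0]],"turn":[0,0,0,0,0],"claw":[1,1,1,1,1]}'
python3 - <<'E'
from h import *
c=shot('wrist','w8');print(monitor.read_state()['tcp_pos'],proj(c,[.599,.223,.055]))
cv2.imwrite('pics/c8.png',c['image'])
g=cv2.cvtColor(c['image'],cv2.COLOR_BGR2HSV); m=((g[...,1]<60)&(g[...,2]>95)).astype(np.uint8)
n,l,st,ce=cv2.connectedComponentsWithStats(m); print([(s.tolist(),q.round(1)) for s,q in zip(st[1:],ce[1:]) if s[4]>300])
E
```

```text
time: 19.1
tcp_pos: [0.5951, 0.2231, 0.1388]
tool_rot: [43.7, 88.8, -125.7]
wrist_force: [0.4, -0.3, 0.8]
finger_gap: 0.0853
[0.59477406 0.22258798 0.13853602] [[280.73541662 208.17565539]]
[([91, 172, 70, 89, 3869], array([126.9, 216.7])), ([252, 178, 59, 56, 2618], array([281.2, 205.4])), ([390, 224, 102, 87, 3082], array([442.5, 269. ])), ([204, 238, 21, 70, 633], array([214.2, 272. ]))]
```

View pics/c8.png

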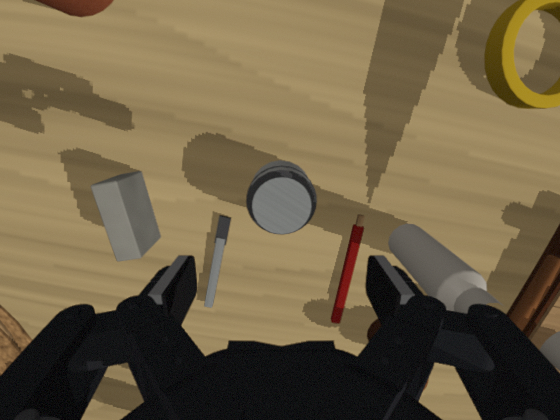

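```bash
python3 -m pendant '{"xyz":[[0.3,0,-2.5],[0,0,-2.5],[0,0,-2.5],[0,0,-2.2],[0,0,0],[0,0,0]],"turn":[0,0,0,0,0,0],"claw":[1,1,1,1,1,1]}'
```

```text
time: 19.65
tcp_pos: [0.603, 0.2204, 0.0482]
tool_rot: [74.1, 89.1, -95.6]
wrist_force: [-0.1, 0.2, 0.4]
finger_gap: 0.0854
```

```bash
python3 -m pendant '{"xyz":[[-0.4,0.3,-1.3],[0,0,-1.1],[0,0,0],[0,0,0]],"turn":[0,0,0,0],"claw":[1,1,1,1]}'
```

```text
time: 19.98
tcp_pos: [0.6017, 0.2242, 0.0281]
tool_rot: [103.0, 89.2, -66.9]
wrist_force: [0.9, 0.1, 0.6]
finger_gap: 0.0854
```

```bash
python3 -m pendant '{"xyz":[[-0.2,-0.1,-0.7],[0,0,0],[0,0,0],[0,0,0],[0,0,0],[0,0,0],[0,0,0]],"turn":[0,0,0,0,0,0,0],"claw":[1,1,-1,-1,-1,-1,-1]}';python3 -m pendant '{"xyz":[[0,0,2],[0,0,3],[0,0,3.5],[0,0,3.5],[0,0,2.5],[0,0,0],[0,0,0]],"turn":[0,0,0,0,0,0,0],"claw":[-1,-1,-1,-1,-1,-1,-1]}'
```

```text
time: 20.57
tcp_pos: [0.6008, 0.2238, 0.0229]
tool_rot: [115.3, 89.1, -54.5]
wrist_force: [0.6, 0.5, -1.8]
finger_gap: 0.0586
time: 21.15
tcp_pos: [0.5968, 0.2222, 0.1705]
tool_rot: [83.4, 89.2, -86.4]
wrist_force: [-0.0, -0.4, -1.8]
finger_gap: 0.0589
```

```bash
python3 -m pendant '{"xyz":[[0,0,3],[0,0,3],[-1.1,-3.9,0],[-1.1,-3.9,0],[-1.1,-3.9,0],[-1.1,-3.9,0],[-1.1,-3.9,0],[-1.1,-3.9,0],[-1.1,-3.9,0]],"turn":[0,0,0,0,0,0,0,0,0],"claw":[-1,-1,-1,-1,-1,-1,-1,-1,-1]}'; python3 -m pendant '{"xyz":[[0,0,0]],"turn":[0],"claw":[-1]}'
```

```text
time: 21.9
tcp_pos: [0.5107, -0.0476, 0.2206]
tool_rot: [23.3, 89.1, -145.4]
wrist_force: [0.4, -0.1, -2.0]
finger_gap: 0.0587
time: 21.98
tcp_pos: [0.5076, -0.0572, 0.2186]
tool_rot: [26.2, 88.7, -143.1]
wrist_force: [0.8, -0.9, -1.4]
finger_gap: 0.0585
```

```bash
python3 -m pendant '{"xyz":[[-0.8,-3.7,0.3],[-0.8,-3.7,0.3],[-0.8,-3.7,0.3],[-0.8,-3.7,0.2],[-0.3,-2,0],[0,0,0],[0,0,0]],"turn":[0,0,0,0,0,0,0],"claw":[-1,-1,-1,-1,-1,-1,-1]}'
```

```text
time: 22.57
tcp_pos: [0.4651, -0.2285, 0.2206]
tool_rot: [5.4, 88.2, -164.3]
wrist_force: [0.1, 0.6, -1.5]
finger_gap: 0.0582
```

```bash
python3 -m pendant '{"xyz":[[0.7,-0.4,-1],[0,0,-3],[0,0,-3],[0,0,-3],[0,0,-3],[0,0,0],[0,0,0]],"turn":[0,0,0,0,0,0,0],"claw":[-1,-1,-1,-1,-1,-1,-1]}'
python3 - <<'E'
from h import *
from scipy.spatial.transform import Rotation as Ro
s=monitor.read_state(); print(s['tcp_pos'],Ro.from_euler('xyz',s['tool_rot'],degrees=True).as_matrix().round(3))
E
```

```text
time: 23.15
tcp_pos: [0.4734, -0.2235, 0.0829]
tool_rot: [-4.1, 88.2, -173.4]
wrist_force: [1.1, 0.6, -1.2]
finger_gap: 0.0584
[ 0.47342628 -0.22354641  0.08285142] [[-0.032  0.186 -0.982]
 [-0.004 -0.983 -0.186]
 [-0.999 -0.002  0.032]]
```

```bash
python3 -m pendant '{"xyz":[[0,-0.9,0],[0,0,0],[0,-0.1,-1],[0,-0.1,-1],[0,0,0],[0,0,0]],"turn":[0,0,0,0,0,0],"claw":[-1,-1,-1,-1,-1,-1]}'
```

```text
time: 23.65
tcp_pos: [0.4774, -0.2355, 0.0668]
tool_rot: [5.4, 88.5, -163.8]
wrist_force: [0.4, 0.1, -1.2]
finger_gap: 0.0582
```

```bash
python3 -m pendant '{"xyz":[[-0.6,0.3,0],[0,0,-0.8],[0,0,-0.8],[0,0,0],[0,0,0]],"turn":[0,0,0,0,0],"claw":[-1,-1,-1,-1,-1]}'
```

```text
time: 24.07
tcp_pos: [0.4707, -0.2323, 0.0499]
tool_rot: [7.2, 88.6, -162.1]
wrist_force: [0.1, 0.2, -1.3]
finger_gap: 0.0586
```

```bash
python3 -m pendant '{"xyz":[[0,0,-0.8],[0,0,-0.6],[0,0,0],[0,0,0]],"turn":[0,0,0,0],"claw":[-1,-1,-1,-1]}'
```

```text
time: 24.4
tcp_pos: [0.4712, -0.2325, 0.035]
tool_rot: [9.5, 88.6, -159.7]
wrist_force: [-4.1, 1.1, 11.4]
finger_gap: 0.0585
```

```bash
python3 -m pendant '{"xyz":[[0,0,0],[0,0,0],[0,0,0],[0,0,0]],"turn":[0,0,0,0],"claw":[0.85,0.85,0.85,0.85]}'; python3 -m pendant '{"xyz":[[0,0,2],[0,0,3],[0,0,3.8],[0,0,3.8],[0,0,3.8],[0,0,3],[0,0,0],[0,0,0]],"turn":[0,0,0,0,0,0,0,0],"claw":[0.85,0.85,0.85,1,1,1,1,1]}'
python3 - <<'E'
from h import *
s=shot('scene','s9')
for X in ([.471,-.2335,.067],): print(proj(s,X))
g=cv2.cvtColor(s['image'],cv2.COLOR_BGR2HSV);u,v=proj(s,[.471,-.2335,.05])[0].astype(int)
m=((g[...,1]<60)&(g[...,2]>110)).astype(np.uint8);k=np.zeros_like(m);k[v-30:v+25,u-25:u+25]=1
n,l,st,ce=cv2.connectedComponentsWithStats(m*k);print([(a.tolist(),b.round(1)) for a,b in zip(st[1:],ce[1:]) if a[4]>30])
E
```

```text
time: 24.73
tcp_pos: [0.4718, -0.2325, 0.0344]
tool_rot: [9.8, 88.6, -159.4]
wrist_force: [0.4, -0.6, -0.1]
finger_gap: 0.0789
time: 25.4
tcp_pos: [0.4689, -0.2302, 0.2354]
tool_rot: [0.6, 88.5, -168.5]
wrist_force: [0.4, -0.1, -0.9]
finger_gap: 0.0857
[[169.65305852 182.29256909]]
[([160, 175, 21, 15, 235], array([170.3, 182.2])), ([160, 188, 22, 8, 49], array([171.5, 192.2])), ([161, 193, 23, 10, 121], array([173. , 198.2]))]
```

```bash
python3 -m pendant '{"xyz":[[0.6,3.9,0],[0.6,3.9,0],[0.6,3.9,0],[0.6,3.9,0],[0.6,3.9,0],[0.6,3.9,0],[0.6,3.9,0],[0.6,3.9,0],[0.6,3.9,0],[0.6,3.9,0],[0.6,3.9,0],[0.6,3.9,0]],"turn":[0,0,0,0,0,0,0,0,0,0,3,3],"claw":[1,1,1,1,1,1,1,1,1,1,1,1]}'; python3 -m pendant '{"xyz":[[0.6,3.5,0],[0.6,3.5,0],[0.6,3,0],[0,0,0],[0,0,0]],"turn":[3,0,0,0,0],"claw":[1,1,1,1,1]}'
python3 - <<'E'
from h import *
from scipy.spatial.transform import Rotation as Ro
s=monitor.read_state(); R=Ro.from_euler('xyz',s['tool_rot'],degrees=True).as_matrix(); print(s['tcp_pos'],R.round(3),np.degrees(np.arctan2(-R[1,1],-R[0,1])))
E
```

```text
time: 26.45
tcp_pos: [0.5317, 0.2441, 0.2166]
tool_rot: [1.6, 87.1, -162.8]
wrist_force: [1.4, -0.2, 0.3]
finger_gap: 0.0853
time: 26.87
tcp_pos: [0.5432, 0.3592, 0.2046]
tool_rot: [-2.9, 86.2, -163.1]
wrist_force: [-0.8, 0.1, 0.4]
finger_gap: 0.0853
[0.54322642 0.35917831 0.2046243 ] [[-0.063  0.339 -0.939]
 [-0.019 -0.941 -0.338]
 [-0.998 -0.003  0.066]] 109.7913960630851
```

```bash
python3 -m pendant '{"xyz":[[1.2,0,-2],[0,0,-2.5],[0,0,-2.5],[0,0,0],[0,0,0]],"turn":[0,0,0,0,0],"claw":[1,1,1,1,1]}'
python3 - <<'E'
from h import *
c=shot('wrist','w10');print(monitor.read_state()['tcp_pos'])
a=np.radians(19.7);e=np.array([np.cos(a),np.sin(a)])*.036;n=np.array([-np.sin(a),np.cos(a)])*.012;o=np.array([.557,.358])
P=np.array([np.r_[o+i*e+j*n,.05] for i,j in((1,1),(1,-1),(-1,-1),(-1,1))]);q=proj(c,P)
im=c['image'].copy();cv2.polylines(im,[q.round().astype(int)],True,(0,0,255),1)
u,v=q.mean(0).astype(int);print(u,v,q.round(1).tolist())
cv2.imwrite('pics/c10.png',cv2.resize(im[max(v-90,0):v+90,u-100:u+100],None,fx=4,fy=4,interpolation=2)[:600])
g=cv2.cvtColor(c['image'],cv2.COLOR_BGR2HSV); m=((g[...,1]<60)&(g[...,2]>95)).astype(np.uint8)
nn,l,st,ce=cv2.connectedComponentsWithStats(m)
for i in range(1,nn):
    if st[i][4]>500:
        k=cv2.findContours((l==i).astype(np.uint8),0,2)[0][0]; print(st[i],cv2.approxPolyDP(k,4,True).reshape(-1,2).tolist() if st[i][1]<300 and st[i][0]>100 else '')
E
```

```text
time: 27.28
tcp_pos: [0.5533, 0.356, 0.1267]
tool_rot: [-0.9, 85.8, -161.1]
wrist_force: [-0.5, 0.2, 1.2]
finger_gap: 0.0857
[0.5532465  0.35539923 0.1264252 ]
280 202 [[264.4, 159.7], [296.8, 159.8], [294.9, 246.3], [265.9, 246.2]]
[ 265  158   31   85 2441] [[266, 158], [266, 241], [292, 242], [295, 159]]
[317 231  44  68 566] [[359, 233], [351, 234], [318, 297], [323, 298]]
```

```bash
python3 -m pendant '{"xyz":[[0.3,0.2,-2.5],[0,0,-2.5],[0,0,-2],[0,0,-1.5],[0,0,0],[0,0,0]],"turn":[0,0,0,0,0,0],"claw":[1,1,1,1,1,1]}'
```

```text
time: 27.83
tcp_pos: [0.561, 0.357, 0.0477]
tool_rot: [-1.6, 86.4, -162.1]
wrist_force: [-0.2, 0.1, 0.4]
finger_gap: 0.0853
```

```bash
python3 -m pendant '{"xyz":[[-0.3,0.1,-1.2],[0,0,-1],[0,0,0],[0,0,0]],"turn":[0,0,0,0],"claw":[1,1,1,1]}'
```

```text
time: 28.17
tcp_pos: [0.5596, 0.3594, 0.0281]
tool_rot: [-3.1, 86.7, -163.6]
wrist_force: [0.6, 0.1, 0.6]
finger_gap: 0.0857
```

```bash
python3 -m pendant '{"xyz":[[0,0,0],[0,0,0],[0,0,0],[0,0,0],[0,0,0],[0,0,0],[0,0,0],[0,0,0],[0,0,0]],"turn":[0,0,0,0,0,0,0,0,0],"claw":[-1,-1,-1,-1,-1,-1,-1,-1,-1]}'; python3 -m pendant '{"xyz":[[0,0,1.5],[0,0,3],[0,0,3.8],[0,0,3.8],[0,0,3.8],[0,0,3.8],[0,0,2],[0,0,0],[0,0,0]],"turn":[0,0,0,0,0,0,0,0,0],"claw":[-1,-1,-1,-1,-1,-1,-1,-1,-1]}'
```

```text
time: 28.92
tcp_pos: [0.5604, 0.3601, 0.03]
tool_rot: [-3.6, 86.9, -164.1]
wrist_force: [0.2, -0.1, 0.3]
finger_gap: 0.0229
time: 29.67
tcp_pos: [0.5546, 0.3579, 0.2621]
tool_rot: [-4.2, 86.6, -164.5]
wrist_force: [-0.1, -0.0, -2.1]
finger_gap: 0.0227
```

```bash
python3 -m pendant '{"xyz":[[0.3,-3.9,0],[0.3,-3.9,0],[0.3,-3.9,0],[0.3,-3.9,0],[0.3,-3.9,0],[0.3,-3.9,0],[0.3,-3.9,0],[0.3,-3.9,0],[0.3,-3.9,0],[0.3,-3.9,0],[0.3,-3.9,0],[0.3,-3.9,0]],"turn":[0,-4,-4,-4,-4,-4,-4,-2,0,0,0,0],"claw":[-1,-1,-1,-1,-1,-1,-1,-1,-1,-1,-1,-1]}'; python3 -m pendant '{"xyz":[[0,-1.2,0],[0,0,0],[0,0,0]],"turn":[0,0,0],"claw":[-1,-1,-1]}'
cat >> h.py <<'E'
def tool():
    from scipy.spatial.transform import Rotation as Ro
    s=monitor.read_state(); R=Ro.from_euler('xyz',s['tool_rot'],degrees=True).as_matrix(); print(s['tcp_pos'].round(4),'x',R[:,0].round(3),'jaw',np.degrees(np.arctan2(-R[1,1],-R[0,1])).round(1))
E
python3 -c "from h import *;tool()"
```

```text
time: 30.67
tcp_pos: [0.5736, -0.1195, 0.2481]
tool_rot: [-6.9, 85.3, 166.7]
wrist_force: [0.6, 0.0, -1.9]
finger_gap: 0.0229
time: 30.92
tcp_pos: [0.5701, -0.1449, 0.2429]
tool_rot: [-3.6, 84.9, 169.1]
wrist_force: [0.5, 0.2, -0.9]
finger_gap: 0.023
[ 0.5701 -0.1449  0.2429] x [-0.088  0.017 -0.996] jaw 82.7
```

```bash
python3 -m pendant '{"xyz":[[1.2,0.1,-2],[0,0,-3.5],[0,0,-3.5],[0,0,-3.5],[0,0,-2.5],[0,0,0],[0,0,0]],"turn":[0.8,0,0,0,0,0,0],"claw":[-1,-1,-1,-1,-1,-1,-1]}';python3 - <<'E'
from h import *
tool();s=shot('scene','s11')
a=np.radians(-6.3);e=np.array([np.cos(a),np.sin(a)])*.036;n=np.array([-np.sin(a),np.cos(a)])*.012;z=monitor.read_state()['tcp_pos'][2]-.030
P=np.array([np.r_[np.array([.581,-.1455])+i*e+j*n,z+h] for h in (0,.05) for i,j in((1,1),(1,-1),(-1,-1),(-1,1))]);q=proj(s,P).round(1);print(q.tolist())
g=cv2.cvtColor(s['image'],cv2.COLOR_BGR2HSV); m=((g[...,1]<60)&(g[...,2]>95)).astype(np.uint8);k=np.zeros_like(m);u,v=q.mean(0).astype(int);k[v-40:v+40,u-40:u+40]=1
nn,l,st,ce=cv2.connectedComponentsWithStats(m*k)
for i in range(1,nn):
    if st[i][4]>60:print(st[i],cv2.approxPolyDP(cv2.findContours((l==i).astype(np.uint8),0,2)[0][0],2,True).reshape(-1,2).tolist())
E
```

```text
time: 31.5
tcp_pos: [0.5816, -0.1266, 0.0872]
tool_rot: [-8.7, 84.8, 165.7]
wrist_force: [0.5, 0.2, -0.9]
finger_gap: 0.023
[ 0.5816 -0.1266  0.0872] x [-0.088  0.022 -0.996] jaw 84.4
[[183.1, 242.5], [174.0, 239.1], [189.0, 215.4], [197.9, 218.6], [179.6, 230.7], [170.2, 227.2], [185.8, 203.1], [195.0, 206.4]]
[156 182  35  13  88] [[190, 182], [175, 192], [164, 192], [156, 188], [173, 194], [185, 189]]
[195 182  21  30 388] [[195, 182], [201, 203], [210, 204], [213, 207], [211, 211], [214, 210], [210, 182]]
[180 218  13  16 131] [[188, 218], [183, 223], [181, 221], [180, 232], [189, 232], [192, 226]]
```

```bash
python3 -m pendant '{"xyz":[[0.1,-1.7,0],[0,0,0],[0,0,0]],"turn":[0,0,0],"claw":[-1,-1,-1]}';python3 - <<'E'
from h import *
tool();s=shot('scene','s12')
a=np.radians(-6.3);e=np.array([np.cos(a),np.sin(a)])*.036;n=np.array([-np.sin(a),np.cos(a)])*.012;z=monitor.read_state()['tcp_pos'][2]-.030
P=np.array([np.r_[np.array([.581,-.1455])+i*e+j*n,z+h] for h in (0,.05) for i,j in((1,1),(1,-1),(-1,-1),(-1,1))]);q=proj(s,P)
im=s['image'].copy();u,v=q.mean(0).astype(int);u-=50;v-=40
b=cv2.resize(im[v:v+100,u:u+120],None,fx=6,fy=6,interpolation=2)
for k in(q[:4],q[4:]): cv2.polylines(b,[((k-[u,v]+.5)*6).round().astype(int)],True,(0,0,255),1)
cv2.imwrite('pics/v12.png',b)
g=cv2.cvtColor(im,cv2.COLOR_BGR2HSV);print(u,v);print(g[v+20:v+80:3,180,:].tolist())
E
```

```text
time: 31.8
tcp_pos: [0.5852, -0.1398, 0.0925]
tool_rot: [-10.2, 85.1, 164.6]
wrist_force: [0.2, 0.8, -1.8]
finger_gap: 0.0229
[ 0.5852 -0.1398  0.0925] x [-0.083  0.023 -0.996] jaw 84.7
133 181
[[105, 36, 28], [113, 35, 29], [110, 26, 29], [120, 27, 28], [105, 41, 25], [30, 21, 95], [30, 21, 111], [30, 21, 111], [30, 21, 134], [28, 22, 172], [27, 22, 115], [30, 22, 92], [34, 21, 84], [18, 52, 98], [17, 121, 126], [16, 123, 129], [17, 119, 143], [16, 121, 116], [11, 165, 74], [10, 163, 47]]
```

Run:
```python
from h import *
s=load('s12');a=np.radians(-6.3);e=np.array([np.cos(a),np.sin(a)])*.036;n=np.array([-np.sin(a),np.cos(a)])*.012
P=np.array([np.r_[np.array([.581,-.1455])+i*e+j*n,.0625+h] for h in (0,.05) for i,j in((1,1),(1,-1),(-1,-1),(-1,1))]);print(proj(s,P).round(1).tolist())
g=cv2.cvtColor(s['image'],cv2.COLOR_BGR2HSV);m=((g[...,1]<45)&(g[...,0]>22)&(g[...,0]<40)&(g[...,2]>70)).astype(np.uint8);k=np.zeros_like(m);k[190:260,150:215]=1
nn,l,st,ce=cv2.connectedComponentsWithStats(m*k)
for i in range(1,nn):
    if st[i][4]>40:print(st[i],cv2.approxPolyDP(cv2.findContours((l==i).astype(np.uint8),0,2)[0][0],1.5,True).reshape(-1,2).tolist())
```

```text
[[182.8, 241.3], [173.6, 237.9], [188.7, 214.2], [197.7, 217.4], [179.2, 229.4], [169.7, 225.9], [185.5, 201.8], [194.7, 205.1]]
[197 190  13  13  61] [[197, 191], [200, 202], [204, 197], [200, 196], [200, 192], [203, 195], [206, 193], [209, 197], [207, 198], [209, 195], [205, 192], [208, 190], [204, 193], [203, 190], [201, 192], [200, 190]]
[203 195  12  16  59] [[212, 195], [212, 200], [207, 201], [205, 199], [203, 202], [206, 204], [205, 202], [208, 200], [213, 206], [209, 210], [212, 207], [214, 208]]
[173 216  24  26 296] [[180, 216], [173, 228], [177, 238], [185, 241], [196, 222], [191, 228], [188, 228], [184, 218]]
```

```bash
python3 -m pendant '{"xyz":[[-0.1,-0.5,-0.8],[0,-0.1,-1],[0,0,0],[0,0,0]],"turn":[-0.5,0,0,0],"claw":[-1,-1,-1,-1]}';python3 -c "from h import *;tool()"
```

```text
time: 32.18
tcp_pos: [0.5861, -0.1466, 0.0764]
tool_rot: [-9.6, 85.4, 164.6]
wrist_force: [0.2, -1.3, -1.7]
finger_gap: 0.023
[ 0.5861 -0.1466  0.0764] x [-0.077  0.021 -0.997] jaw 84.2
```

```bash
python3 -m pendant '{"xyz":[[-0.3,0.1,-0.8],[0,0,-0.8],[0,0,0],[0,0,0]],"turn":[0,0,0,0],"claw":[-1,-1,-1,-1]}';python3 -c "from h import *;tool()"
```

```text
time: 32.52
tcp_pos: [0.5821, -0.1449, 0.058]
tool_rot: [-9.8, 85.3, 164.4]
wrist_force: [-0.1, -0.8, -0.9]
finger_gap: 0.0227
[ 0.5821 -0.1449  0.058 ] x [-0.078  0.022 -0.997] jaw 84.2
```

Bottom is at about z = 0.028, already inside the slot with no contact. Continuing down.

```bash
python3 -m pendant '{"xyz":[[0,0,-0.7],[0,0,-0.5],[0,0,0],[0,0,0]],"turn":[0,0,0,0],"claw":[-1,-1,-1,-1]}';python3 -c "from h import *;tool()"
```

```text
time: 32.85
tcp_pos: [0.582, -0.1446, 0.0443]
tool_rot: [-10.0, 85.3, 164.2]
wrist_force: [0.1, 0.3, -1.2]
finger_gap: 0.0231
[ 0.582  -0.1446  0.0443] x [-0.079  0.022 -0.997] jaw 84.2
```

```bash
python3 -m pendant '{"xyz":[[0,0,-0.2],[0,0,0],[0,0,0],[0,0,0],[0,0,0],[0,0,0]],"turn":[0,0,0,0,0,0],"claw":[-1,-1,0.1,0.1,0.1,0.1]}'; python3 -m pendant '{"xyz":[[0,0,1],[0,0,2],[0,0,3.5],[0,0,3.8],[0,0,3.8],[0,0,3.8],[0,0,3.8],[0,0,0],[0,0,0]],"turn":[0,0,0,0,0,0,0,0,0],"claw":[0.1,0.1,0.1,0.1,1,1,1,1,1]}'
python3 -m pendant '{"xyz":[[0,4,0],[0,4,0],[0,4,0],[0,4,0],[0,4,0],[0,4,0],[0,4,0],[0,0,0],[0,0,0]],"turn":[0,0,0,0,0,0,0,0,0],"claw":[1,1,1,1,1,1,1,1,1]}'
python3 - <<'E'
from h import *
s=shot('scene','s13');t=shot('top','t13')
A=cv2.resize(s['image'][150:280,90:230],(420,390),interpolation=2)
B=cv2.resize(t['image'][120:245,305:425],(374,390),interpolation=2)
C=cv2.resize(s['image'][135:310,230:450],(260,207),interpolation=cv2.INTER_AREA);D=cv2.resize(t['image'][140:330,100:300],(260,207),interpolation=2)
b=np.zeros((207,794,3),np.uint8);b[:,:260]=C;b[:,264:524]=D
cv2.imwrite('pics/v13.png',np.vstack([np.hstack([A,B]),b]))
E
```

```text
time: 33.35
tcp_pos: [0.5834, -0.1447, 0.0438]
tool_rot: [-10.0, 85.5, 164.2]
wrist_force: [-0.5, -0.3, 0.1]
finger_gap: 0.0468
time: 34.1
tcp_pos: [0.5793, -0.1426, 0.2755]
tool_rot: [-11.0, 85.4, 163.3]
wrist_force: [0.6, 0.2, -0.3]
finger_gap: 0.0854
time: 34.85
tcp_pos: [0.5733, 0.1455, 0.2748]
tool_rot: [-8.9, 85.3, 165.0]
wrist_force: [0.6, -1.1, -0.4]
finger_gap: 0.0856
```

View pics/v13.png

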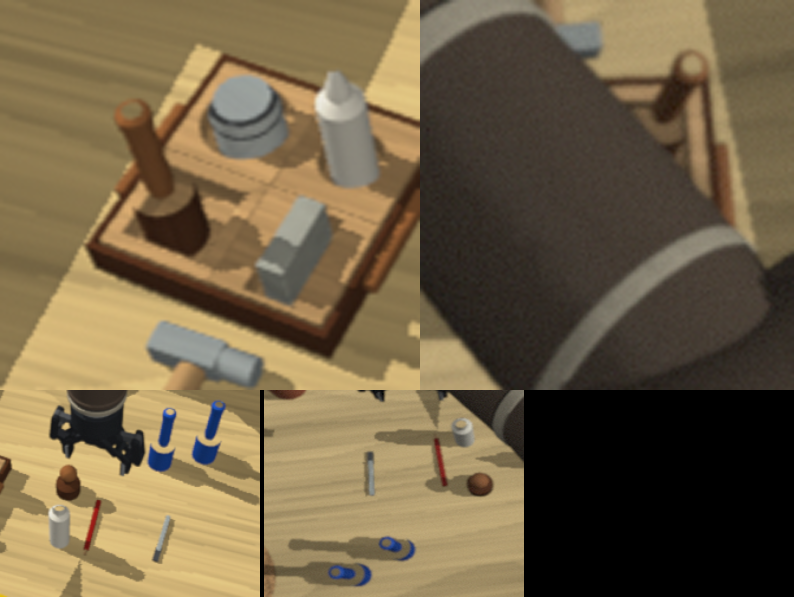

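All four look seated. One numeric check on seating depth and the look-alikes, then hand-in.

Run:
```python
from h import *
s=load('s13');a=np.radians(-6);e=np.array([np.cos(a),np.sin(a)])*.036;n=np.array([-np.sin(a),np.cos(a)])*.012
P=np.array([np.r_[np.array([.581,-.1455])+i*e+j*n,.062] for i,j in((1,1),(1,-1),(-1,-1),(-1,1))]);print('pred top',proj(s,P).round(1).tolist(),'tip',proj(s,[.482,-.134,.152]))
f=lambda u,v:(round(90+u/3,1),round(150+v/3,1))
print('seen stone',f(297,270),f(258,252),f(302,198),f(330,209),'tip',f(334,73))
s0=load('scene0')
def bl(c,r):
    u0,v0,u1,v1=r;g=cv2.cvtColor(c['image'][v0:v1,u0:u1],cv2.COLOR_BGR2HSV);return g
for nm,r in(('flat',(268,228,296,275)),('stamp',(274,195,302,230)),('blue',(355,145,420,205))):
    u0,v0,u1,v1=r;d=cv2.absdiff(s0['image'][v0:v1,u0:u1],s['image'][v0:v1,u0:u1]).max(2);print(nm,'changed px share',(d>40).mean().round(3))
print(workorder.finish_job())
```

```text
pred top [[182.9, 241.5], [173.7, 238.1], [188.7, 214.3], [197.6, 217.5]] tip [[201.15816342 172.63877537]]
seen stone (189.0, 240.0) (176.0, 234.0) (190.7, 216.0) (200.0, 219.7) tip (201.3, 174.3)
flat changed px share 0.016
stamp changed px share 0.0
blue changed px share 0.314
the job is handed in; nothing more can be done
None
```

I packed the caddy in the order asked: maul in the square well, nozzle bottle in the small round well, tin in the large round well, whetstone in the slot. The job is handed in at about 35 s on the robot's clock.

**Seating**
- **Maul:** the handle top triangulated to z = 0.179 m, against 0.177 m expected.
- **Tin and bottle:** the tin's top and the bottle's tip lie within about 2 px of their predicted places.
- **Whetstone:** it stands upright in the slot in the last picture. My hand-read corners are 2–7 px from the prediction, which is a looser match than the others.

**Left alone**
- **Flat-capped bottle and stamp:** their patches of the scene picture are essentially unchanged since the start (1.6% and 0% of pixels).
- **Blue mauls:** 31% of pixels changed in that patch. The removed wooden maul and the gripper overlap it, so the check was inconclusive, but both blue mauls stand in the last picture.

**Disagreements and force**
- **Camera views:** the scene and top views differed by roughly 5–15 mm in x, so I relied mainly on the wrist camera.
- **Force:** the highest wrist force I saw was about 55 N, while pressing the maul onto the well floor.
- **Last top view:** the arm hid most of the caddy, so the final check of the wells rests on the scene view.

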